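# Set a cello end block up under the bench drill

### The arm

A 7-joint arm with a two-finger parallel gripper is mounted at the origin on a cart in front of the work surface, level with it; the furniture and walls round the work are solid. World frame = base frame: x ahead of the robot, y to its left, z up, the work surface at z = 0. Lengths are in m, angles in rad, forces in N, time in s.
With the tool pointing down it reaches from about 0.425 to 0.875 m from the base axis. Payload 4.7 kg.
Tool frame: the origin (TCP) lies on the centre line of the jaws, within the pads' length; the fingertips stand env.tcp_to_tips ahead of it and the grasp point (between the pads) lies 11 mm behind it (env.tcp_to_tips is the distance from the TCP to the fingertips, in m); z points along the fingers, x is the direction in which the jaws open and shut, and the axes are right-handed (so a half turn about z gives the same grasp; the last joint's range is limited). The gripper opens to 85 mm and grips with 20 to 120 N. Pads are 22 mm wide; open, the fingers measure 114 mm over their backs; the gripper's body (76 mm by 85 mm) begins 54 mm behind the grasp point. The pads swing forward as they close: fully open they stand 13 mm farther back than shut.
Start: joints at [1.299, 0.321, -0.07, 1.45, 0.023, 1.371, -0.057], TCP at [0.183, -0.624, 0.239] pointing down, gripper open.
Joint ranges: [-2.86, 2.86], [-0.3, 2.09], [-1.38, 1.24], [0.06, 2.45], [-1.56, 4.7], [0.09, 2.05], [-2.69, 2.69]. Speed limits (rad/s): [2.57, 2.57, 3.14, 3.14, 3.14, 3.14, 3.14].

### API

Orientations are given as a unit quaternion [x, y, z, w].
In Python, from cell import env gives the robot as it stands. Calls block until the motion is done:
- env.movep(position, orientation): joint-space move of the TCP to a pose.
- env.move_linear(position, velocity=0.15, orientation=None, f_stop=None): straight line of the TCP; orientation=None keeps the orientation; velocity is the mean speed in m/s. With f_stop (N) it stops when the force on the tool has changed by that much, and returns True; else False.
- env.move_joints(angles): joint-space move.
- env.command_gripper(opening, force=None): finger opening in m; force is the grip in N (None keeps the last); returns when the fingers have stopped.
- env.wait(seconds).
- env.ik(position, orientation): joint angles nearest the present ones, or None.
- env.capture(name): name is "scene" or "side" or "wrist"; returns a dict with "image" (420x560x3 uint8, red, green, blue), "range_z" (420x560 float32, m along the optical axis (not along the pixel's ray), 0 where there is no reading), "vfov" (degrees; the focal length in pixels is half the picture's height over the tangent of half this angle, whatever the lens; pixels are square), "cx", "cy" (the principal point, pixels), "cam_to_world" (4x4, takes a point from camera to world coordinates); the wrist camera has in their place "hand_eye" (4x4, takes a point from camera to tool coordinates, whose origin is the TCP and whose axes are the tool frame's). Camera axes: x right, y down, z forward; pixel columns grow to the right and rows downward; lengths in m; the calibration is good to about 2 mm. The wrist camera is an equidistant fisheye: a pixel r from the principal point sees the ray r / f radians off the axis. A picture is of the moment at which its call begins: read the wrist's pose just before it.
A pose or a line that the arm cannot do raises env.Unreachable and nothing moves.
- env.close_job(): hands the job in, once; it reports no verdict.
Readings, each from a call of its own:
- env.read_clock(): time.
- env.read_joints(): joint angles.
- env.read_joint_vel(): joint speeds.
- env.read_joint_torque(): joint torques, N m.
- env.read_tool_pos(): TCP position.
- env.read_tcp_rot(): TCP orientation.
- env.read_contact_force(): force on the tool from outside, world axes, zero at the start.
- env.read_moment(): the same for the moment, N m.
- env.read_grip_width(): finger opening in m.
Only numpy, scipy, OpenCV 4.12 (cv2) and the standard library are available. Lean on these libraries where they do the work, as an engineer would, in place of code of your own. Each camera call takes 0.05 s, during which the arm holds its last target.

### The job

The cello end block with the pencilled cross is to be drilled for its end pin. Lay it cross upward on the bench drill's table, slide it in until the end nearer the cross lies square and snug against the fence and the cross is right under the drill point, and close the toggle clamp on it fully. Then prove the setting: pull the feed lever down until the point touches the cross, and let it rise again; leave the already drilled block and the other things on the bench where they are.

Things in the scene. Friction and masses are not known exactly. Their poses are not given: they have to be found in the camera images.
- cross (a point): where the two pencil lines cross on the top face of the undrilled end block (light wood, 118 x 58 x 30 mm, lying flat, about 0.1 kg); its x axis runs along the 118 mm length towards the end nearer the cross, 45 mm away (the other end is 73 mm away); z is up out of the marked face
- block_centre (a point): middle of that block, 15 mm above its underside; same axes as cross. The cross is 14 mm from here along x and 15 mm up
- drilled_centre (a point): middle of the already drilled block: same size and wood, but with a 12 mm through hole in place of the cross; leave it alone
- bench_drill: small bench drill, bolted down; origin at its underside on the drill axis; x points from its front (the operator's side) back to its column, y to the left, z up. Flat table 25 mm high, x = -140 to 140 mm, y = -100 to 100 mm. The column (radius 14 mm, foot radius 30 mm) stands at x = 110 mm
- head_front (a point): middle of the lower front edge of the drill's head, 62 mm in front of the drill axis and 175 mm above the bench; the head is 88 mm wide, 215 mm deep and 136 mm high and hangs over the table, so a tool that reaches in along the table must lean back towards the operator. Below it hangs the chuck, radius 17 mm, underside 108 mm above the bench. Axes as bench_drill
- fence_face (a point): foot of the fence's flat upright face, at table height (25 mm), 45 mm straight behind the drill axis; the fence is 24 mm high and runs from y = -100 to 65 mm; axes as bench_drill
- drill_point (a point): tip of the 6 mm drill bit; 80 mm above the bench when up, so 25 mm above the block's top; it goes straight down as the lever is pulled
- feed_lever (a joint): angle of the feed lever: 0 = up (spring-held), 1.04 = the point just touches a 30 mm block, 1.10 = depth stop. It lowers the point by 24 mm per rad; the spring asks 1.5 to 3.5 N at the knob, and raises it again when let go
- lever_knob (a point): centre of the black ball (26 mm diameter) of the feed lever, right of the drill's head, at y = -90 mm. The lever turns about a line along the drill's y axis through x = 20 mm, z = 215 mm of bench_drill; the ball is 110 mm from that line, in front of it and 45 degrees above level at 0; it comes forward and down as it is pulled
- clamp_handle (a joint): angle of the toggle clamp's handle: 0 = open (handle up), 1.0 = closed, at its stop. The arm swings down as the handle does and its rubber foot, 20 mm left and 12 mm behind the drill axis, presses on a 30 mm block from 0.97 on. Stiff: 3 to 6 N at the grip, and it stays where it is left. Its bracket stands on the table 48 to 99 mm left of the drill axis, 77 mm high
- clamp_grip (a point): point on the clamp's black handle (15 mm thick, 58 mm grip) 14 mm from its end, 79 mm from its pin; the pin lies along the drill's x axis through x = 12, y = 96, z = 62 mm of bench_drill. The handle points left, 65 degrees above level when open and 8 degrees above level when closed
- sanding_block: cork sanding block, 46 x 90 x 27 mm, origin at its underside; leave alone
- spool_clamp: wooden spool clamp standing upright, 35 mm across, 68 mm high, origin at its underside; leave alone
- varnish_jar: glass jar, 48 mm across, 109 mm high, origin at its underside; leave alone
- try_square: try square lying flat, 172 x 118 x 17 mm, origin at its underside; leave alone
- finger_plane: brass finger plane, 29 x 60 x 31 mm, origin at its underside; leave alone

How it is judged:
By the outcome, as a careful person would: the job done as asked, in the order asked, and still so for the second after the job is handed in, with the robot touching nothing.
It also fails if it takes over 70 s, if anything falls off the work surface, if the arm or the gripper's body presses on something with over 40 N, if the wrist force passes 120 N, or if a joint passes its speed limit or range.

## Working session

There is one attempt and no reset: what is moved stays moved. The work goes in short steps, each a Python script; the robot and the scene stay as the last script left them, time stands still between calls to the robot, and variables do not carry over. Pictures are saved under pics/ and viewed, and the job is handed in when it is done.

```bash
ls; mkdir -p pics
cat > h.py <<'E'
import numpy as np, cv2
from scipy.spatial.transform import Rotation as R
from cell import env
def save(n,im): cv2.imwrite(f'pics/{n}.png',cv2.cvtColor(im,cv2.COLOR_RGB2BGR))
E
python3 - <<'E'
from h import *
import pickle
print(env.read_clock(),env.tcp_to_tips,env.read_tool_pos(),env.read_tcp_rot())
for n in ["scene","side","wrist"]:
    p=env.read_tool_pos();q=env.read_tcp_rot()
    c=env.capture(n); save(n+'0',c["image"]); pickle.dump((c,p,q),open(n+'0.pkl','wb'))
    print(n,c["vfov"],c["cx"],c["cy"],np.round(c.get("cam_to_world",c.get("hand_eye")),3).tolist())
E
```

```text
pics
0.0 0.008 [ 0.18304878 -0.62313622  0.23822939] [ 8.00603216e-01 -5.99194110e-01 -7.91241022e-04 -5.32008477e-04]
scene 43.16203494260761 276.983174693281 209.49953260029667 [[-0.685, -0.565, 0.46, -0.106], [-0.729, 0.524, -0.44, 0.55], [0.007, -0.637, -0.771, 1.299], [0.0, 0.0, 0.0, 1.0]]
side 57.00526587049584 276.765288025068 210.68189020531986 [[0.991, 0.114, -0.074, 0.658], [0.136, -0.818, 0.558, -0.759], [0.003, -0.563, -0.826, 1.161], [0.0, 0.0, 0.0, 1.0]]
wrist 65.70646984690485 273.8935391001877 207.84776420070807 [[1.0, -0.0, 0.001, 0.0], [0.0, 0.957, 0.289, -0.073], [-0.001, -0.289, 0.957, -0.135], [0.0, 0.0, 0.0, 1.0]]
```

View pics/scene0.png

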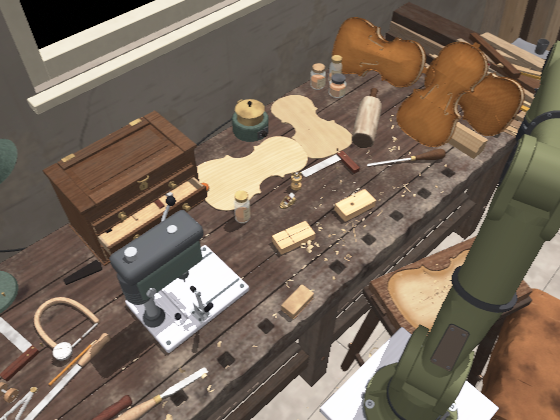

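View pics/side0.png

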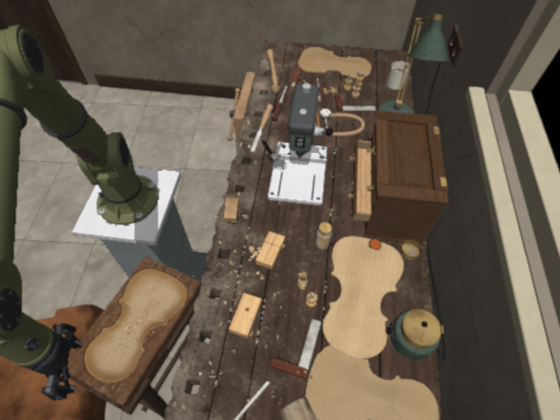

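View pics/wrist0.png

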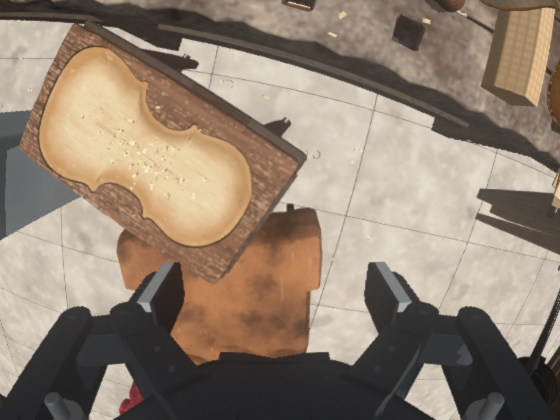

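```bash
python3 - <<'E'
import cv2,numpy as np
a=cv2.imread('pics/scene0.png');b=cv2.imread('pics/side0.png')
cv2.imwrite('pics/z1.png',cv2.resize(a[150:360,90:390],None,fx=2.6,fy=2.6,interpolation=cv2.INTER_CUBIC))
cv2.imwrite('pics/z2.png',cv2.resize(b[70:350,200:400],None,fx=2.1*1.0,fy=2.1,interpolation=cv2.INTER_CUBIC))
E
cat >> h.py <<'E'
def f_of(c): return c["image"].shape[0]/2/np.tan(np.radians(c["vfov"])/2)
def pt(c,u,v):
    z=c["range_z"][int(round(v)),int(round(u))]; f=f_of(c)
    return (c["cam_to_world"]@[ (u-c["cx"])*z/f,(v-c["cy"])*z/f,z,1])[:3]
def cloud(c):
    f=f_of(c); z=c["range_z"]; v,u=np.mgrid[:z.shape[0],:z.shape[1]]
    P=np.stack([(u-c["cx"])*z/f,(v-c["cy"])*z/f,z,np.ones_like(z)],-1)
    return P@c["cam_to_world"].T
def onplane(c,u,v,h):
    f=f_of(c);T=c["cam_to_world"]; d=T[:3,:3]@[(u-c["cx"])/f,(v-c["cy"])/f,1]
    return T[:3,3]+d*(h-T[2,3])/d[2]
E
```

```text
(no output)
```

View pics/z1.png

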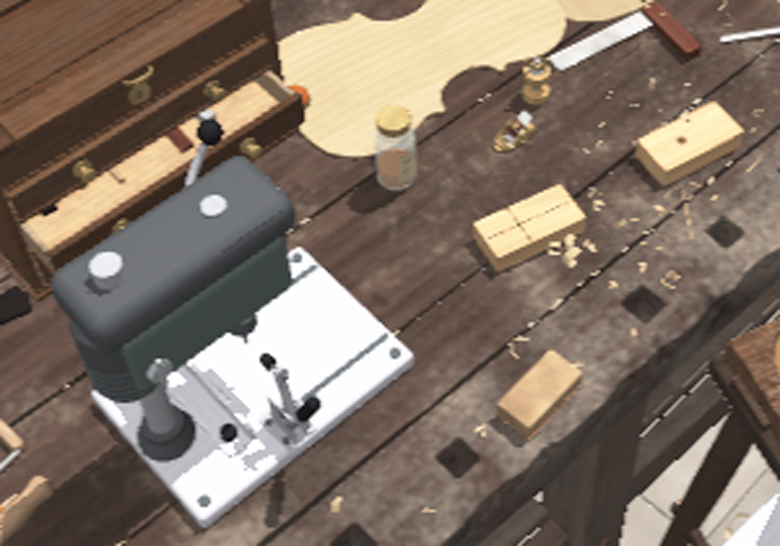

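View pics/z2.png

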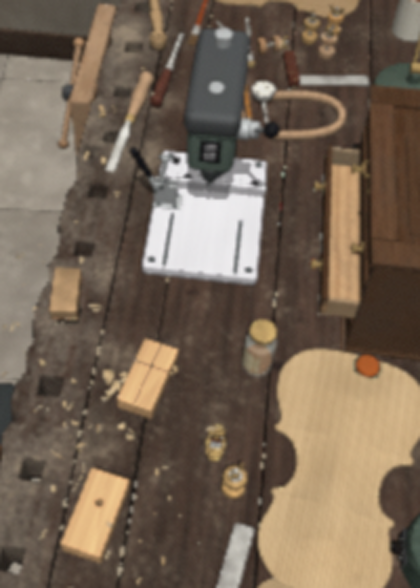

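Run:
```python
from h import *
import pickle
S=pickle.load(open('scene0.pkl','rb'))[0];D=pickle.load(open('side0.pkl','rb'))[0]
for n,c in (('scene',S),('side',D)):
    P=cloud(c); im=c["image"].astype(int); hsv=cv2.cvtColor(c["image"],cv2.COLOR_RGB2HSV)
    # bench z
    Pz=P[...,2]; 
    # table
    m=((im.min(-1)>175)&(abs(Pz-.025)<.012)&(P[...,1]>-.4)&(P[...,0]>.35)).astype(np.uint8)
    k,l,st,_=cv2.connectedComponentsWithStats(m); i=1+st[1:,4].argmax(); 
    print(n,'table',st[i], np.median(Pz[l==i]))
    ys,xs=np.nonzero(l==i); W=np.array([onplane(c,u,v,.025)[:2] for u,v in zip(xs,ys)],np.float32)
    r=cv2.minAreaRect(W); print(r, cv2.boxPoints(r).tolist())
    # blocks tops
    m=((abs(Pz-.030)<.006)&(hsv[...,0]>10)&(hsv[...,0]<30)&(hsv[...,2]>150)&(P[...,0]>.3)&(P[...,1]>-.5)&(P[...,1]<.3)).astype(np.uint8)
    k,l,st,ce=cv2.connectedComponentsWithStats(m)
    for i in range(1,k):
        if st[i,4]>120:
            ys,xs=np.nonzero(l==i); W=np.array([onplane(c,u,v,.030)[:2] for u,v in zip(xs,ys)],np.float32)
            r=cv2.minAreaRect(W); print(' blk',np.round(ce[i]),st[i,4],np.round(r[0],4),np.round(r[1],4),r[2], np.median(Pz[l==i]))
print('cross scene',onplane(S,90+519/2.6,150+222/2.6,.03),'side',onplane(D,200+151/2.1,70+372/2.1,.03))
print('knob scene',pt(S,90+209/2.6,150+131/2.6),'side',pt(D,200+271/2.1,70+129/2.1))
print('jar', pt(S,90+394/2.6,150+118/2.6))
```

```text
scene table [ 148  245  100  105 3892] 0.023493741695704173
((0.6036456823348999, 0.209017813205719), (0.19781771302223206, 0.27742311358451843), 0.21351002156734467) [[0.5042206048965454, 0.34735986590385437], [0.5052543878555298, 0.06993862986564636], [0.7030707597732544, 0.07067576050758362], [0.70203697681427, 0.3480969965457916]]
 blk [355. 202.] 515 [ 0.5074 -0.3746] [0.1183 0.0596] 79.09251403808594 0.02899471728740255
 blk [293. 235.] 585 [ 0.5489 -0.1434] [0.1172 0.0582] 76.13216400146484 0.02910787056070885
 blk [297. 299.] 377 [0.3845 0.001 ] [0.0443 0.0882] 5.253599166870117 0.027188025683925643
side table [ 268  159   57   44 1794] 0.024495396944375303
((0.6123900413513184, 0.16018036007881165), (0.19584688544273376, 0.1934606283903122), 0.12109571695327759) [[0.5142623782157898, 0.2567034661769867], [0.514671266078949, 0.06324329972267151], [0.7105177044868469, 0.0636572539806366], [0.7101088166236877, 0.2571174204349518]]
 blk [230. 208.] 212 [ 0.3914 -0.0052] [0.0421 0.0855] 5.327699184417725 0.027183606838104613
 blk [270. 248.] 541 [ 0.555  -0.1461] [0.1207 0.0584] 75.52495574951172 0.0295074260465662
 blk [245. 314.] 745 [ 0.5132 -0.3761] [0.1196 0.0592] 79.17963409423828 0.02936540881011296
cross scene [ 0.55301941 -0.13372128  0.03      ] side [ 0.56090684 -0.14206648  0.03      ]
knob scene [0.6909765  0.15243459 0.29971606] side [0.70230495 0.13940189 0.30384432]
jar [ 0.71802422 -0.09145237  0.10549942]
```

```bash
cat >> h.py <<'E'
def Q(t,yaw=0.,cam=1):
    t=np.radians(t)
    z=np.array([0,np.sin(t),-np.cos(t)]);x=np.array([cam*1.,0,0]);y=np.cross(z,x)
    return (R.from_euler('z',yaw,degrees=True)*R.from_matrix(np.c_[x,y,z])).as_quat()
def rot(q): return R.from_quat(q).as_matrix()
def wray(c,p,q,uv):
    """world origin and directions for wrist fisheye pixels"""
    f=f_of(c); uv=np.atleast_2d(uv).astype(float); d=uv-[c["cx"],c["cy"]]; r=np.hypot(*d.T); th=r/f
    D=np.c_[d/np.maximum(r,1e-9)[:,None]*np.sin(th)[:,None],np.cos(th)]
    T=np.eye(4);T[:3,:3]=rot(q);T[:3,3]=p; T=T@c["hand_eye"]
    return T[:3,3],D@T[:3,:3].T
def wplane(c,p,q,uv,h):
    o,D=wray(c,p,q,uv); return o+D*((h-o[2])/D[:,2])[:,None]
def wproj(c,p,q,X):
    T=np.eye(4);T[:3,:3]=rot(q);T[:3,3]=p; T=T@c["hand_eye"]
    Y=(np.atleast_2d(X)-T[:3,3])@T[:3,:3]; r=np.hypot(Y[:,0],Y[:,1]); th=np.arctan2(r,Y[:,2])
    return f_of(c)*(th/r)[:,None]*Y[:,:2]+[c["cx"],c["cy"]]
def snap(n,cam="wrist"):
    import pickle
    p=env.read_tool_pos();q=env.read_tcp_rot();c=env.capture(cam); save(n,c["image"]); pickle.dump((c,p,q),open(n+'.pkl','wb')); return c,p,q
E
python3 - <<'E'
from h import *
for nm,p,t,y in [('view',(.57,-.2,.25),45,0),('grasp',(.54,-.19,.03),45,-14),('place',(.607,.15,.05),45,0),('place55',(.607,.15,.05),55,0),('knobup',(.697,.149,.29),45,0),('knobdn',(.697,.12,.187),45,0),('front',(.607,-.02,.12),60,0)]:
    for cam in (1,-1):
        j=env.ik(np.array(p),Q(t,y,cam)); print(nm,cam,None if j is None else np.round(j,2))
E
```

```text
view 1 [ 1.02  0.6  -0.59  1.33 -0.37  1.67  0.49]
view -1 [ 0.66  0.53 -0.04  1.35 -0.6   1.75 -2.48]
grasp 1 [ 1.12  0.7  -0.56  1.69 -0.4   1.19  0.59]
grasp -1 [ 0.74  0.62 -0.07  1.71 -0.69  1.29 -2.34]
place 1 [ 0.68  0.67 -0.72  1.76 -0.45  0.95  0.36]
place -1 [ 0.42  0.58 -0.38  1.77 -0.69  1.03 -2.62]
place55 1 [ 0.71  0.75 -0.67  1.75 -0.61  1.02  0.53]
place55 -1 [ 0.45  0.66 -0.34  1.76 -0.84  1.13 -2.46]
knobup 1 [ 0.65  0.59 -0.82  1.34 -0.38  1.33  0.02]
knobup -1 [-0.57  0.67  1.06  1.4  -1.28  1.78 -2.68]
knobdn 1 [ 0.65  0.67 -0.74  1.43 -0.38  1.23  0.16]
knobdn -1 [-0.54  0.8   1.06  1.49 -1.34  1.75 -2.5 ]
front 1 [ 0.97  0.8  -0.73  1.56 -0.49  1.35  0.53]
front -1 [ 0.56  0.67 -0.15  1.58 -0.82  1.51 -2.39]
```

Run:
```python
from h import *
t=env.read_clock(); env.movep(np.array([.57,-.2,.25]),Q(45)); print(env.read_clock()-t)
c,p,q=snap('w1'); print(p)
for X in [(.555,-.135,.03),(.607,.207,.025),(.607,.252,.025),(.507,.067,.025),(.707,.067,.025)]: print(X,wproj(c,p,q,X))
```

```text
2.0417
[ 0.56954581 -0.20149569  0.24983724]
(0.555, -0.135, 0.03) [[261.41158589 272.79529373]]
(0.607, 0.207, 0.025) [[294.66607314  80.72615311]]
(0.607, 0.252, 0.025) [[293.55094523  65.7278315 ]]
(0.507, 0.067, 0.025) [[231.54593181 140.99862361]]
(0.707, 0.067, 0.025) [[363.78529833 142.12176914]]
```

View pics/w1.png

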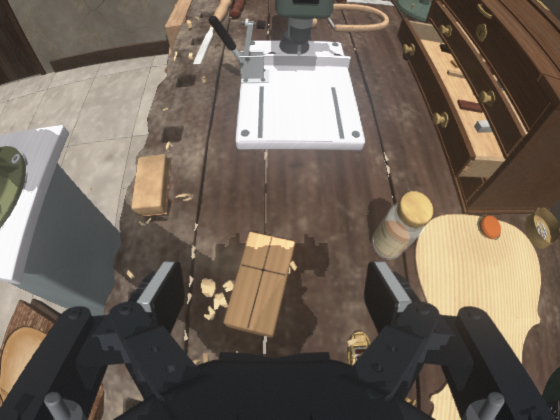

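Run:
```python
import cv2
a=cv2.imread('pics/w1.png')
cv2.imwrite('pics/w1a.png',cv2.resize(a[225:345,215:305],None,fx=5,fy=5,interpolation=cv2.INTER_CUBIC))
cv2.imwrite('pics/w1b.png',cv2.resize(a[0:160,180:390],None,fx=3.7,fy=3.7,interpolation=cv2.INTER_CUBIC))
```

```text
(no output)
```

View pics/w1a.png

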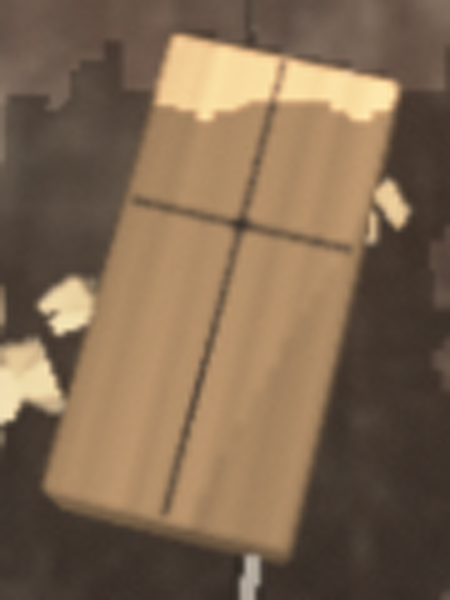

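View pics/w1b.png

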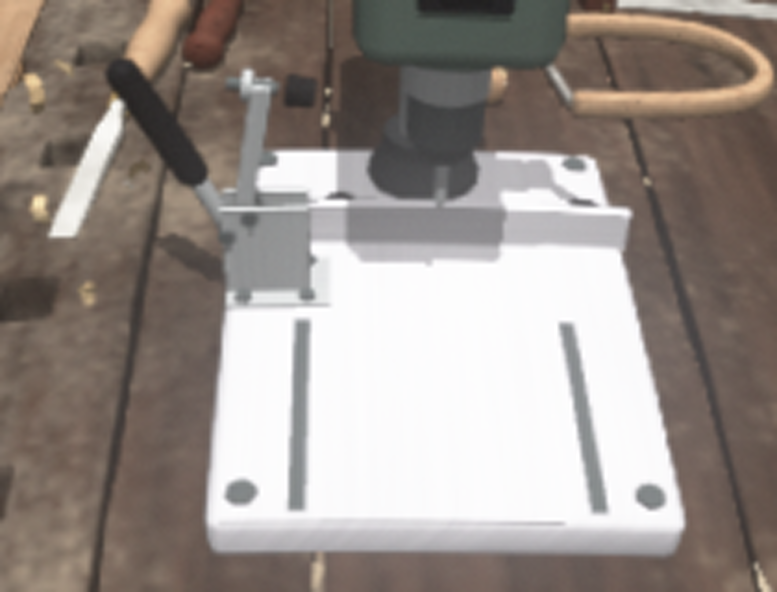

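Run:
```python
from h import *
import pickle
c,p,q=pickle.load(open('w1.pkl','rb'))
def A(x,y): return (215+(x+.5)/5-.5,225+(y+.5)/5-.5)
def B(x,y): return (180+(x+.5)/3.7-.5,(y+.5)/3.7-.5)
W=lambda l,h: wplane(c,p,q,l,h)
for n,l in (('corn',[A(172,37),A(398,83),A(290,554),A(45,490)]),('cross',[A(241,224)]),('line',[A(282,60),A(165,512),A(135,201),A(350,247)])):
    print(n,np.round(W(l,.03),4).tolist())
X=W([A(172,37),A(398,83),A(290,554),A(45,490)],.03); print('ctr',X.mean(0), np.linalg.norm(X-np.roll(X,1,0),axis=1))
L=W([A(282,60),A(165,512)],.03); d=L[0]-L[1]; print('yaw',np.degrees(np.arctan2(d[1],d[0])))
print('front',W([B(210,520),B(682,522)],.025),'fencefoot',W([B(340,246),B(430,247),B(625,249)],.025),'holes',W([B(241,492),B(651,496)],.025))
print('tip',W([B(440,205)],.08), 'chuck bottom edge sides',W([B(404,140),B(485,140)],.108), 'slots',W([B(302,322),B(297,508),B(567,324),B(600,510)],.025))
# depth-based table plane
```

```text
corn [[0.539, -0.0825, 0.03], [0.5945, -0.0949, 0.03], [0.568, -0.2087, 0.03], [0.5129, -0.195, 0.03]]
cross [[0.5566, -0.1308, 0.03]]
line [[0.5662, -0.0887, 0.03], [0.5401, -0.1993, 0.03], [0.5314, -0.1252, 0.03], [0.5822, -0.1365, 0.03]]
ctr [ 0.55359773 -0.14528698  0.03      ] [0.11541089 0.05688661 0.1168404  0.05681587]
yaw 76.74321414073901
front [[0.51419816 0.06843774 0.025     ]
 [0.70775698 0.06983284 0.025     ]] fencefoot [[0.5662357  0.25030032 0.025     ]
 [0.6111738  0.25001281 0.025     ]
 [0.71162686 0.25520348 0.025     ]] holes [[0.52601995 0.0832987  0.025     ]
 [0.69648851 0.0835662  0.025     ]]
tip [[0.61103138 0.20931903 0.08      ]] chuck bottom edge sides [[0.59452028 0.22044406 0.108     ]
 [0.630127   0.22223749 0.108     ]] slots [[0.54869754 0.19037507 0.025     ]
 [0.54922054 0.07425026 0.025     ]
 [0.67329686 0.19205076 0.025     ]
 [0.67336347 0.07488436 0.025     ]]
```

```bash
cat >> h.py <<'E'
def zt(q): return rot(q)[:,2]
E
python3 - <<'E'
from h import *
q=Q(50,-13.3); u=np.array([np.cos(np.radians(76.7)),np.sin(np.radians(76.7)),0])
g=np.array([.5535,-.145,.0237])-.045*u; tcp=g+.011*zt(q)
t=env.read_clock()
env.movep(tcp-.09*zt(q),q); print(env.read_tool_pos(),env.read_clock()-t)
print(env.move_linear(tcp,velocity=.12,f_stop=12),env.read_tool_pos()-tcp,env.read_contact_force())
env.command_gripper(.03,50); print(env.read_grip_width(),env.read_clock()-t)
snap('w2')
E
```

```text
[ 0.53085873 -0.24735846  0.07645243] 0.7750000000000004
False [ 0.00043483 -0.00097665  0.00041427] [-0.29949172 -0.37812088  0.79387659]
0.05722393592108729 2.0416
```

View pics/w2.png

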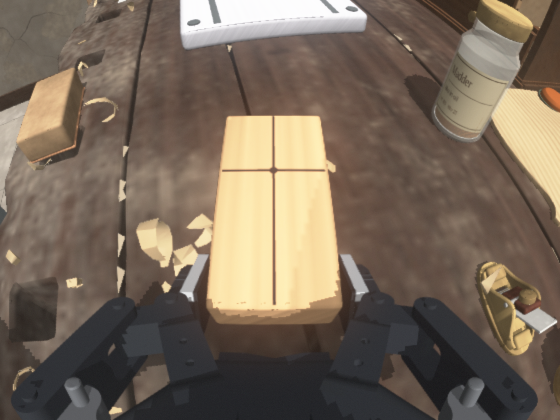

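Run:
```python
from h import *
import pickle
c,p,q=pickle.load(open('w2.pkl','rb'))
X=wplane(c,p,q,[(273.5,170),(273.5,116),(274,300)],.03); print(X,(X-p)@rot(q), np.linalg.norm(X[1]-X[0]))
q=Q(50,0); t=env.read_clock()
env.move_linear(p+[0,0,.05],velocity=.15)
# hover: fence end 55mm short; TCP drill-x final = -59+8.4=-51 -> y=.208-.051
env.movep(np.array([.611,.208-.051-.065,p[2]+.048]),q)
print(env.read_clock()-t,env.read_tool_pos(),env.read_contact_force())
snap('w3')
```

```text
[[ 0.55721037 -0.1305167   0.03      ]
 [ 0.56713786 -0.08864115  0.03      ]
 [ 0.5414681  -0.19776376  0.03      ]] [[-2.97990970e-04 -4.36749068e-02  3.20004989e-02]
 [-3.24750327e-04 -7.13633283e-02  6.49469214e-02]
 [-6.03685057e-05  7.59717046e-04 -2.08719338e-02]] 0.04303621912136943
1.5749999999999993 [0.61143013 0.0891667  0.06411891] [-0.18099502 -0.3382879  -0.35471709]
```

View pics/w3.png

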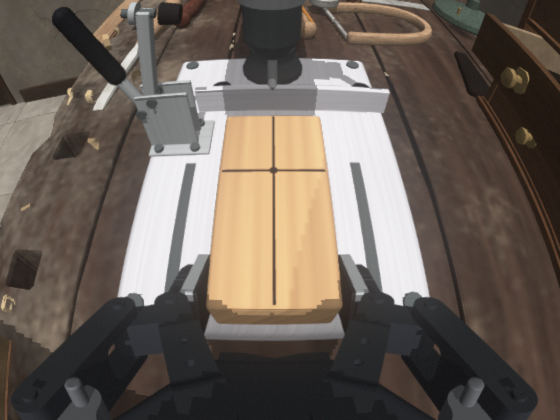

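Run:
```python
import cv2
a=cv2.imread('pics/w3.png')
cv2.imwrite('pics/w3a.png',cv2.resize(a[40:190,180:400],None,fx=3.6,fy=3.6,interpolation=cv2.INTER_CUBIC))
```

```text
(no output)
```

View pics/w3a.png

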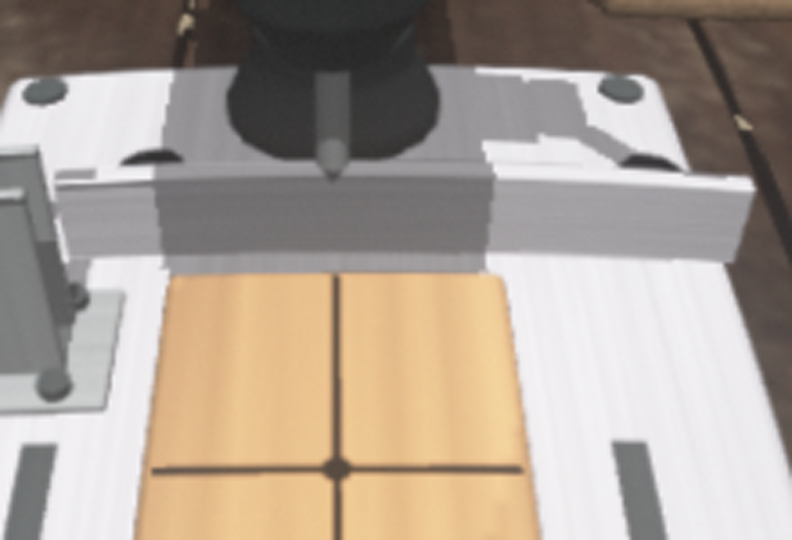

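Run:
```python
from h import *
import pickle
c,p,q=pickle.load(open('w3.pkl','rb'))
B=lambda x,y:(180+(x+.5)/3.6-.5,40+(y+.5)/3.6-.5)
zt_=.03+p[2]-.017
print(p,'tip',wplane(c,p,q,[B(333,178)],.08),'cross',wplane(c,p,q,[B(336,468)],zt_+0), 'line',wplane(c,p,q,[B(336,285),B(336,468)],zt_))
print('fencefoot',wplane(c,p,q,[B(75,258),B(170,271),B(490,272),B(735,262)],.025))
print('fencetop',wplane(c,p,q,[B(60,184),B(330,178),B(752,190)],.049))
print('slots',wplane(c,p,q,[B(38,445),B(629,443),(181,290-0),(374,285)],.025))
```

```text
[0.61143013 0.0891667  0.06411891] tip [[0.61052053 0.20860907 0.08      ]] cross [[0.61093652 0.14186582 0.07711891]] line [[0.6110127  0.18190169 0.07711891]
 [0.61093652 0.14186582 0.07711891]]
fencefoot [[0.54720211 0.25365615 0.025     ]
 [0.57145558 0.24733291 0.025     ]
 [0.64767509 0.24654051 0.025     ]
 [0.71113357 0.25449516 0.025     ]]
fencetop [[0.54766523 0.2521718  0.049     ]
 [0.60974146 0.25121356 0.049     ]
 [0.70928027 0.25311464 0.049     ]]
slots [[0.548127   0.19260514 0.025     ]
 [0.67267401 0.19267502 0.025     ]
 [0.55550212 0.0934027  0.025     ]
 [0.67202408 0.09596971 0.025     ]]
```

Run:
```python
from h import *
t=env.read_clock(); p=env.read_tool_pos(); q=Q(50,.2)
x=.6108
env.move_linear(np.array([x,p[1],p[2]-.017]),velocity=.08,orientation=q)
p=env.read_tool_pos()
print(env.move_linear(np.array([x,p[1],p[2]-.010]),velocity=.03,f_stop=4),env.read_tool_pos(),env.read_contact_force())
p=env.read_tool_pos()
env.move_linear(np.array([x,p[1]+.055,p[2]]),velocity=.08,f_stop=15); print(env.read_tool_pos(),env.read_contact_force())
p=env.read_tool_pos()
print(env.move_linear(np.array([x,p[1]+.02,p[2]]),velocity=.03,f_stop=8),env.read_tool_pos(),env.read_contact_force(),env.read_clock()-t)
snap('w4')
```

```text
True [0.61135029 0.08852115 0.04214331] [-0.6102142  -0.76237906  3.41062067]
[0.6102487  0.14423647 0.04219855] [-1.23429509  1.62755188  1.7252879 ]
True [0.6121205  0.15533051 0.04213022] [-0.52045896 -1.98397623  2.58823154] 2.0084
```

View pics/w4.png

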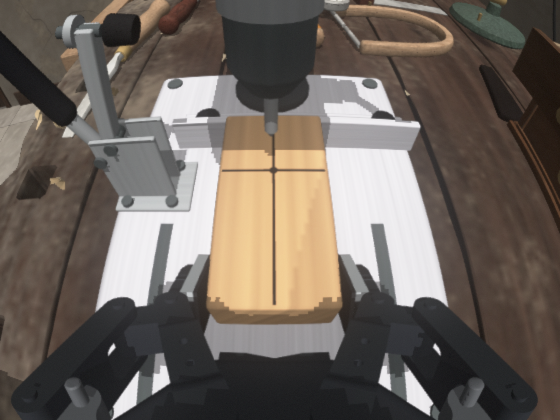

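Run:
```python
from h import *
t=env.read_clock(); p=env.read_tool_pos(); q=env.read_tcp_rot()
env.command_gripper(.068)
env.wait(.2)
print(env.read_contact_force(), env.read_tool_pos())
c,p,q=snap('w5')
cv2.imwrite('pics/w5a.png',cv2.cvtColor(cv2.resize(c["image"][90:200,180:420],None,fx=3.3,fy=3.3,interpolation=cv2.INTER_CUBIC),cv2.COLOR_RGB2BGR))
```

```text
[-0.89757664 -0.43750862  0.49603176] [0.6117998  0.15472964 0.0416028 ]
```

View pics/w5a.png

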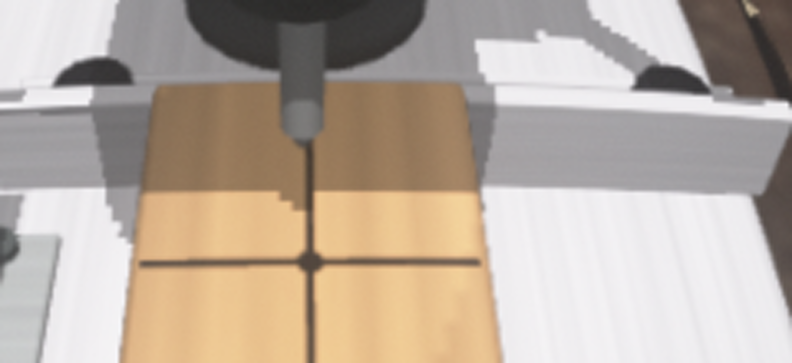

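Run:
```python
from h import *
import pickle
c,p,q=pickle.load(open('w5.pkl','rb'))
B=lambda x,y:(180+(x+.5)/3.3-.5,90+(y+.5)/3.3-.5)
print('tip',wplane(c,p,q,[B(302,143)],.08),'cross, line, blockfar',wplane(c,p,q,[B(310,261),B(308,160),B(310,84),B(156,85),B(462,84)],.055),'crossline',wplane(c,p,q,[B(140,264),B(480,262)],.055))
print('fencefoot',wplane(c,p,q,[B(20,190),B(520,191),B(752,193)],.025),'fencetopfront',wplane(c,p,q,[B(20,108),B(500,106),B(780,121)],.049))
```

```text
tip [[0.61030738 0.20851213 0.08      ]] cross, line, blockfar [[0.61143329 0.20771627 0.055     ]
 [0.61108171 0.23038447 0.055     ]
 [0.61141455 0.25049004 0.055     ]
 [0.58291643 0.2507822  0.055     ]
 [0.63956564 0.25108761 0.055     ]] crossline [[0.5844509  0.2073052  0.055     ]
 [0.63845738 0.20774486 0.055     ]]
fencefoot [[0.55019245 0.25333025 0.025     ]
 [0.65511322 0.25240092 0.025     ]
 [0.70827727 0.25453158 0.025     ]] fencetopfront [[0.55528529 0.25245489 0.049     ]
 [0.64761006 0.25192834 0.049     ]
 [0.70611382 0.25207409 0.049     ]]
```

Run:
```python
from h import *
t=env.read_clock(); p=env.read_tool_pos(); q=Q(50,.2)
env.move_linear(np.array([.6097,.1565,.0425]),velocity=.03,orientation=q); env.wait(.2); print(env.read_tool_pos())
env.command_gripper(.03,25); env.wait(.2); print(env.read_tool_pos(),env.read_grip_width(),env.read_contact_force())
p=env.read_tool_pos()
print(env.move_linear(np.array([.6097,.162,.0425]),velocity=.03,f_stop=8),env.read_tool_pos(),env.read_contact_force())
env.command_gripper(.068); env.wait(.2); print(env.read_tool_pos(),env.read_clock()-t)
c,p,q=snap('w6')
cv2.imwrite('pics/w6a.png',cv2.cvtColor(cv2.resize(c["image"][90:200,180:420],None,fx=3.3,fy=3.3,interpolation=cv2.INTER_CUBIC),cv2.COLOR_RGB2BGR))
```

```text
[0.60974844 0.15648266 0.04250631]
[0.61012468 0.15615432 0.04267877] 0.05799924316803142 [-0.54951189 -1.93007197  2.9288491 ]
True [0.61045366 0.15637428 0.04264248] [-0.62202427 -0.72394221  3.59885889]
[0.61030208 0.15587417 0.04187188] 1.566699999999999
```

View pics/w6a.png

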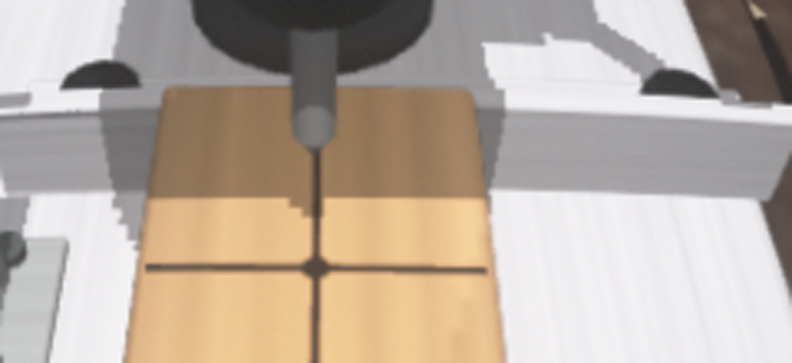

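Run:
```python
from h import *
t=env.read_clock(); q=Q(50,.2)
p=env.read_tool_pos()
env.move_linear(np.array([.6103,.095,.0445]),velocity=.1,orientation=q)
env.command_gripper(0.0,25); print(env.read_grip_width(),env.read_contact_force())
f0=env.read_contact_force()
r=env.move_linear(np.array([.6105,.131,.0445]),velocity=.03,f_stop=10); print(r,env.read_tool_pos(),env.read_contact_force()-f0)
env.wait(.15); print(env.read_contact_force()-f0)
c,p,q2=snap('w7')
env.move_linear(np.array([.6105,.10,.0445]),velocity=.1)
c,p,q2=snap('w8'); print(env.read_clock()-t,env.read_clock())
cv2.imwrite('pics/w8a.png',cv2.cvtColor(cv2.resize(c["image"][40:240,180:400],None,fx=3,fy=3,interpolation=cv2.INTER_CUBIC),cv2.COLOR_RGB2BGR))
```

```text
0.00022552672527966012 [-0.1142231   0.19666664  0.02677052]
True [0.61076376 0.12386537 0.04405531] [-0.48991423 -0.66151462  0.04300462]
[ 0.07181303 -1.18995657 -0.52738174]
2.9749999999999996 13.125
```

View pics/w8a.png

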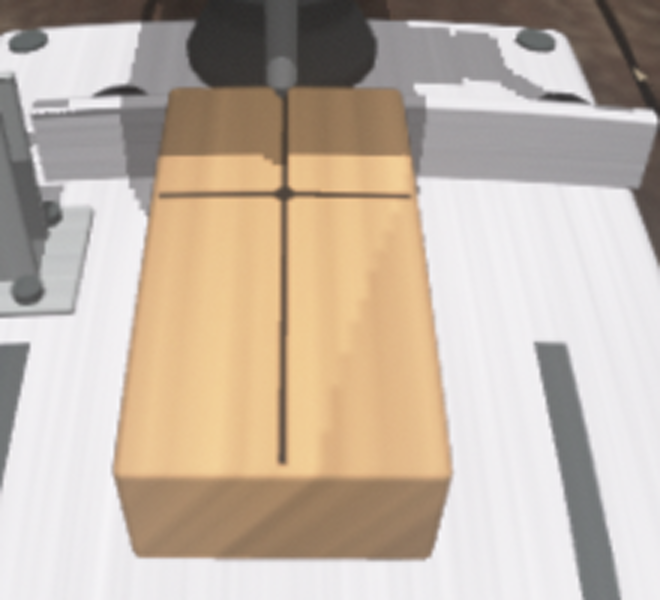

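View pics/w7.png

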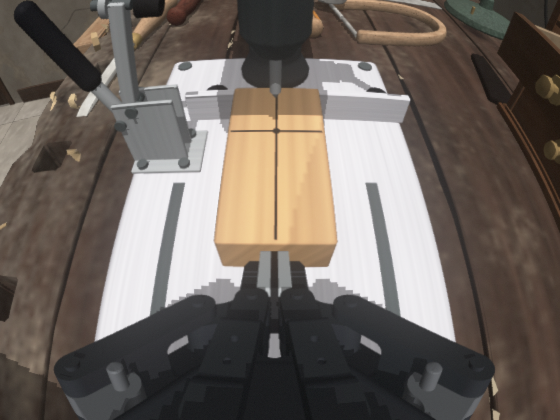

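Run:
```python
from h import *
import pickle
c,p,q=pickle.load(open('w8.pkl','rb'))
B=lambda x,y:(180+(x+.5)/3-.5,40+(y+.5)/3-.5)
print('tip',wplane(c,p,q,[B(282,87)],.08))
print('cross..',wplane(c,p,q,[B(284.5,193),B(286,95),B(282,462),B(160,195),B(410,196)],.055))
print('far edge',wplane(c,p,q,[B(172,88),B(400,88)],.055),'near',wplane(c,p,q,[B(116,476),B(450,478)],.055))
print('fence foot',wplane(c,p,q,[B(45,180),B(635,187)],.025),'top',wplane(c,p,q,[B(36,113),B(655,125)],.049))
print('slot',wplane(c,p,q,[B(552,345),B(602,599)],.025))
```

```text
tip [[0.61060146 0.21187141 0.08      ]]
cross.. [[0.61113404 0.20828054 0.055     ]
 [0.61153419 0.24747328 0.055     ]
 [0.61066213 0.13724066 0.055     ]
 [0.58437205 0.20812458 0.055     ]
 [0.63810035 0.2078579  0.055     ]]
far edge [[0.58337629 0.25152829 0.055     ]
 [0.63974275 0.25167597 0.055     ]] near [[0.5829324  0.13443459 0.055     ]
 [0.63869409 0.13406253 0.055     ]]
fence foot [[0.54565402 0.2542347  0.025     ]
 [0.70968203 0.25471639 0.025     ]] top [[0.54763648 0.25208239 0.049     ]
 [0.70846393 0.25157248 0.049     ]]
slot [[0.67311507 0.19237437 0.025     ]
 [0.67282449 0.12641986 0.025     ]]
```

```bash
cat >> h.py <<'E'
DX,DY=.6106,.208
def clampTCP(a,off=.0,r=.079,half=.011):
    a=np.radians(a); y=.096+r*np.cos(a)-(.0075+off)*np.sin(a); z=.062+r*np.sin(a)+(.0075+off)*np.cos(a)
    return np.array([DX-y+half, DY+.012, z+.008])
E
python3 - <<'E'
from h import *
q=Q(0,90)
for p in (np.array([.45,.05,.25]),np.array([.48,.22,.22]),clampTCP(65,.006),clampTCP(36),clampTCP(5)):
    for y in (90,0): 
        j=env.ik(p,Q(0,y)); print(np.round(p,3),y,None if j is None else np.round(j,2))
E
```

```text
[0.45 0.05 0.25] 90 [ 0.77 -0.12 -0.86  1.87 -0.09  1.35  1.5 ]
[0.45 0.05 0.25] 0 [ 0.65 -0.11 -0.76  1.87 -0.08  1.35 -0.09]
[0.48 0.22 0.22] 90 [ 0.4   0.16 -0.96  1.75  0.14  1.3   0.99]
[0.48 0.22 0.22] 0 [ 0.39  0.16 -0.95  1.75  0.13  1.3  -0.58]
[0.504 0.22  0.147] 90 [ 0.33  0.29 -0.91  1.79  0.25  1.18  0.92]
[0.504 0.22  0.147] 0 [ 0.36  0.3  -0.95  1.79  0.27  1.18 -0.67]
[0.466 0.22  0.123] 90 [ 0.36  0.24 -0.94  1.9   0.21  1.11  0.91]
[0.466 0.22  0.123] 0 [ 0.37  0.24 -0.95  1.9   0.22  1.11 -0.66]
[0.448 0.22  0.084] 90 [ 0.34  0.25 -0.93  1.97  0.24  1.03  0.87]
[0.448 0.22  0.084] 0 [ 0.35  0.26 -0.95  1.97  0.24  1.03 -0.7 ]
```

Run:
```python
from h import *
t=env.read_clock(); p=env.read_tool_pos()
env.move_linear(np.array([.60,.02,.14]),velocity=.25)
env.movep(np.array([.45,.05,.26]),Q(0,90))
s=clampTCP(65,.006); 
env.movep(np.array([s[0],s[1],.22]),Q(0,90))
c,p,q=snap('w9'); print(p,env.read_clock()-t)
for n,X in (('grip',(DX-.129,DY+.012,.134)),('end',(DX-.096-.093*np.cos(1.134),DY+.012,.062+.093*np.sin(1.134))),('pin',(DX-.096,DY+.012,.062))): print(n,wproj(c,p,q,X))
snap('s9','scene')
```

```text
[0.50467588 0.2187007  0.21853836] 2.4749999999999996
grip [[276.32827242 186.8033479 ]]
end [[276.47849085 181.55020962]]
pin [[275.70909196 203.94728224]]
```

View pics/w9.png

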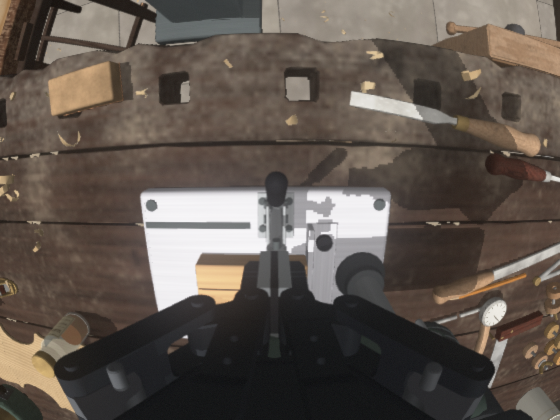

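View pics/s9.png

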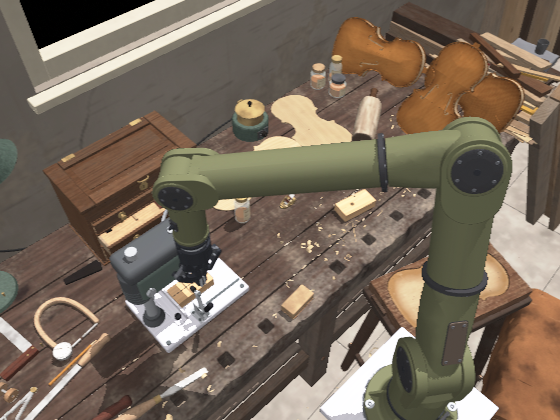

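Run:
```python
from h import *
t=env.read_clock()
env.move_linear(clampTCP(65,.006),velocity=.12,f_stop=10)
f0=env.read_contact_force(); print(env.read_tool_pos(),clampTCP(65,.006),f0)
for a in (57,47,37,27,18,11):
    r=env.move_linear(clampTCP(a),velocity=.07,f_stop=25); print(a,r,np.round(env.read_tool_pos()-clampTCP(a),4),np.round(env.read_contact_force()-f0,1))
    if r: break
else:
    r=env.move_linear(clampTCP(3),velocity=.04,f_stop=14); print('end',r,env.read_tool_pos()-clampTCP(8),env.read_contact_force()-f0)
c,p,q=snap('w10'); print(env.read_clock()-t,env.read_clock())
```

```text
[0.50480011 0.22022664 0.14791646] [0.50444831 0.22       0.14730366] [ 0.28557857 -0.01934818  0.14332916]
57 False [-0.0002 -0.0001  0.0003] [-0.4 -0.3 -0.3]
47 False [-0.0007 -0.0002 -0.0004] [-0.3  0.5 -0. ]
37 False [-0.0007 -0.0001 -0.0004] [-0.6  0.   0.2]
27 False [-0.0006 -0.0001 -0.0003] [-0.7  0.4  0.8]
18 False [-0.0005 -0.0001 -0.0003] [-0.5 -0.3 -0.3]
11 False [-0.0004 -0.0001 -0.0003] [ 0.2  1.3 -0.3]
end True [-0.00015154  0.00014969 -0.00127002] [-3.78465781 -2.73659222 10.04824713]
3.1249999999999982 18.775
```

View pics/w10.png

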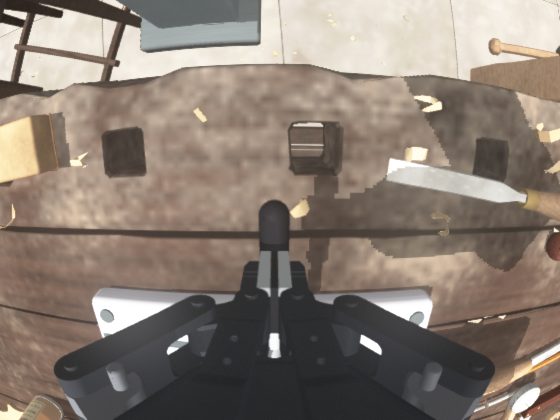

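Run:
```python
from h import *
t=env.read_clock(); p0=env.read_tool_pos()
r=env.move_linear(clampTCP(8)-[0,0,.008],velocity=.03,f_stop=18); print(r,env.read_tool_pos()-clampTCP(8),env.read_contact_force())
env.move_linear(clampTCP(8,.03),velocity=.12)
env.move_linear(clampTCP(8,.03)+[-.01,0,.10],velocity=.25)
snap('w11');print(env.read_clock()-t)
```

```text
True [-8.80678682e-05  2.72225339e-04 -1.59613316e-03] [-3.98873287 -4.42405099 16.67137263]
1.2332999999999998
```

View pics/w11.png

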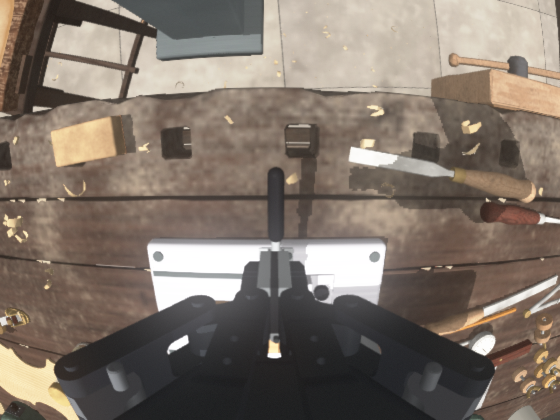

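Run:
```python
from h import *
t=env.read_clock()
env.movep(np.array([.45,.05,.26]),Q(20,30))
env.movep(np.array([.64,.02,.14]),Q(55,0))
c,p,q=snap('w12');print(env.read_clock()-t)
print(wproj(c,p,q,(DX+.09,DY-.058,.293)))
```

```text
1.7334000000000032
[[390.90626205 -96.01655004]]
```

View pics/w12.png

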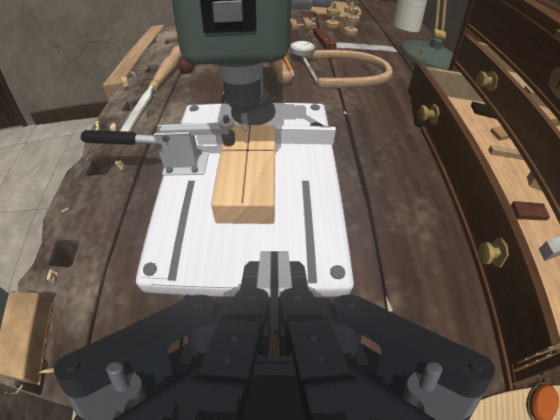

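```bash
cat >> h.py <<'E'
def knob(a): # lever angle -> ball world
    e=np.pi/4-a; return np.array([DX+.09, DY+.020-.110*np.cos(e), .215+.110*np.sin(e)])
E
python3 - <<'E'
from h import *
import pickle
c,p,q=pickle.load(open('w12.pkl','rb'))
cv2.imwrite('pics/w12a.png',cv2.cvtColor(cv2.resize(c["image"][90:240,130:350],None,fx=3.5,fy=3.5,interpolation=cv2.INTER_CUBIC),cv2.COLOR_RGB2BGR))
t=env.read_clock(); q=Q(45)
env.command_gripper(.042,25)
env.movep(knob(0)-.075*zt(q),q)
c,p,q=snap('w13');print(env.read_clock()-t,env.read_clock())
print(wproj(c,p,q,knob(0)))
E
```

```text
1.4415999999999976 23.1833
[[274.41643523 217.04975714]]
```

View pics/w12a.png

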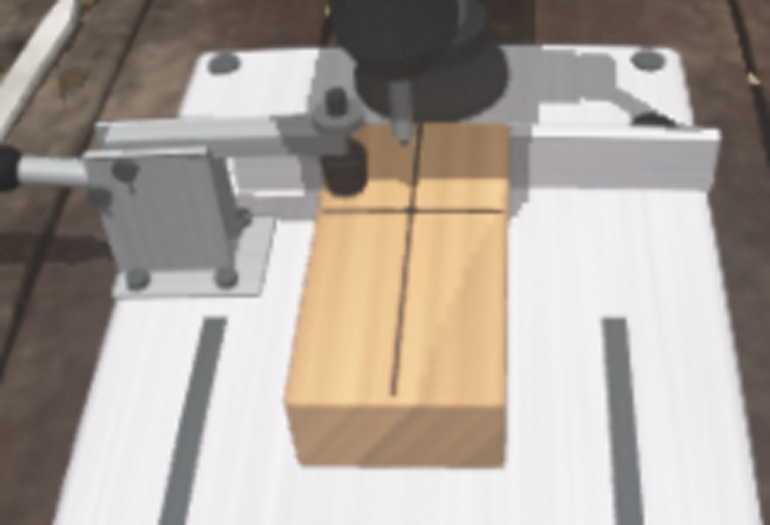

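View pics/w13.png

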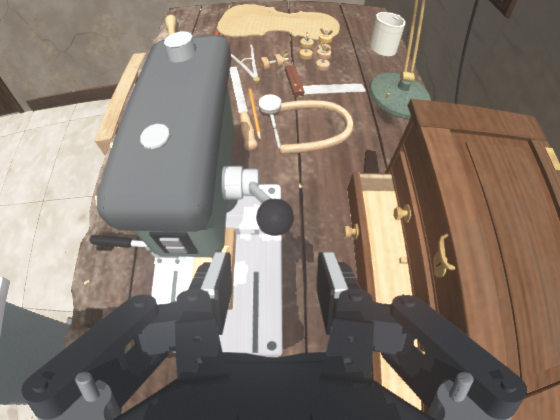

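Run:
```python
from h import *
import pickle
c,p,q=pickle.load(open('w12.pkl','rb'))
B=lambda x,y:(130+(x+.5)/3.5-.5,90+(y+.5)/3.5-.5)
print('tip',wplane(c,p,q,[B(403,143)],.08),'cross,lines',wplane(c,p,q,[B(410,211),B(420,125),B(394,393),B(322,210),B(502,211)],.055),wplane(c,p,q,[B(286,402),B(504,405)],.055),'fencefoot',wplane(c,p,q,[B(715,188),B(540,187)],.025))
t=env.read_clock(); q=Q(45)
f0=env.read_contact_force()
print(env.move_linear(knob(0)+.011*zt(q),velocity=.12,f_stop=8),env.read_contact_force()-f0)
env.command_gripper(.015,22); print(env.read_grip_width(),env.read_contact_force()-f0,env.read_tool_pos()-knob(0)-.011*zt(q))
snap('w14');print(env.read_clock()-t)
```

```text
tip [[0.61013418 0.20878746 0.08      ]] cross,lines [[0.61083464 0.20774339 0.055     ]
 [0.61134402 0.25004829 0.055     ]
 [0.61093874 0.1379179  0.055     ]
 [0.58426787 0.20854898 0.055     ]
 [0.63814902 0.20776469 0.055     ]] [[0.58316949 0.13479479 0.055     ]
 [0.63911198 0.13418309 0.055     ]] fencefoot [[0.71207029 0.25552986 0.025     ]
 [0.65096609 0.25419636 0.025     ]]
False [0.10134546 0.0072678  0.56109237]
0.024710689472541847 [-2.85911807 -3.87952342  4.06840359] [ 0.0002547  -0.00100634  0.00078062]
1.208400000000001
```

View pics/w14.png

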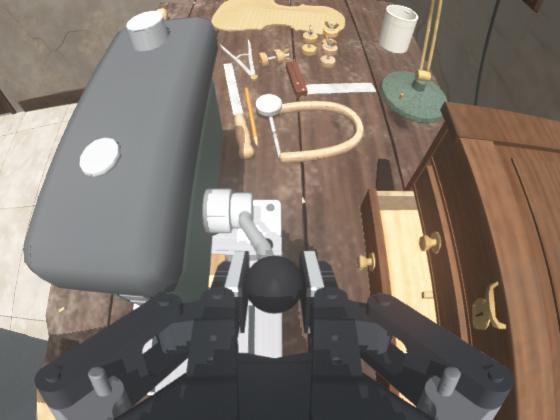

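```bash
cat >> h.py <<'E'
def levang():
    b=env.read_tool_pos()-.011*zt(env.read_tcp_rot()); v=b-[DX+.09,DY+.020,.215]
    return np.pi/4-np.arctan2(v[2],-v[1]), np.hypot(v[1],v[2])
E
python3 - <<'E'
from h import *
t=env.read_clock(); q=Q(45); print(levang())
T=lambda a: knob(a)+.011*zt(q)
for a in (.17,.34,.51,.68,.85,.97):
    r=env.move_linear(T(a),velocity=.08,f_stop=20); f=env.read_contact_force(); print(a,r,np.round(levang(),4),np.round(f,1))
    if r: break
else:
    r=env.move_linear(T(1.09),velocity=.02,f_stop=7); print('touch',r,np.round(levang(),4),env.read_contact_force())
snap('w15');snap('s15','side');print(env.read_clock()-t)
E
```

```text
(np.float64(0.001707570718251783), np.float64(0.11124004188242952))
0.17 False [0.1693 0.111 ] [-3.2 -4.7  5.9]
0.34 False [0.337  0.1103] [-2.3 -4.   3.7]
0.51 False [0.5052 0.1099] [-1.4 -2.4  3.9]
0.68 False [0.6761 0.1098] [-0.3 -1.6  3.2]
0.85 False [0.8464 0.1099] [ 0.1 -2.8  3. ]
0.97 False [0.967  0.1099] [-0.3 -2.3  2.5]
touch False [1.0895 0.1103] [ 1.19499219 -3.86785395  2.697936  ]
3.1416000000000004
```

View pics/w15.png

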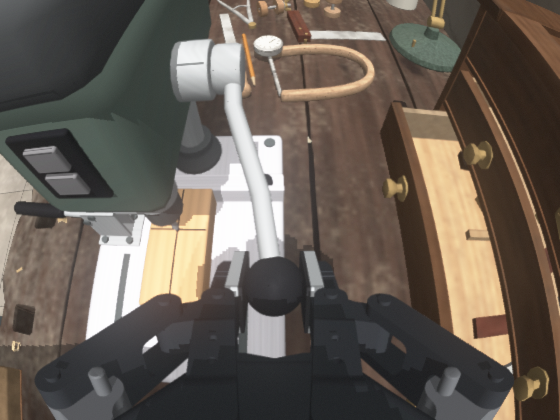

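Run:
```python
from h import *
import pickle
c,p,q=pickle.load(open('w15.pkl','rb'))
cv2.imwrite('pics/w15a.png',cv2.cvtColor(cv2.resize(c["image"][120:290,80:300],None,fx=3.5,fy=3.5,interpolation=cv2.INTER_CUBIC),cv2.COLOR_RGB2BGR))
c,p,q=pickle.load(open('s15.pkl','rb'))
cv2.imwrite('pics/s15a.png',cv2.cvtColor(cv2.resize(c["image"][60:240,200:400],None,fx=3.3,fy=3.3,interpolation=cv2.INTER_CUBIC),cv2.COLOR_RGB2BGR))
```

```text
(no output)
```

View pics/w15a.png

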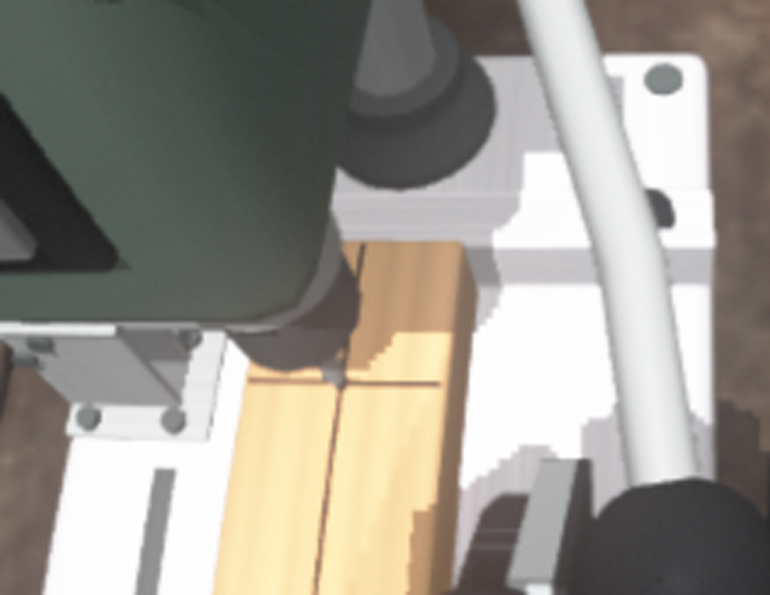

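View pics/s15a.png

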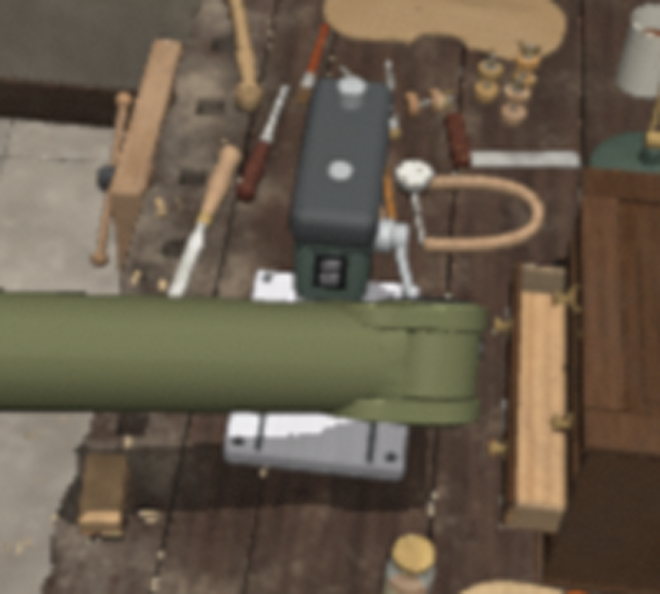

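Run:
```python
from h import *
t=env.read_clock(); q=Q(45)
T=lambda a: knob(a)+.011*zt(q)
for a in (.9,.7,.5,.3,.12,0.01):
    env.move_linear(T(a),velocity=.09); print(a,np.round(levang(),4),np.round(env.read_contact_force(),1))
env.command_gripper(.042); env.wait(.2)
p=env.read_tool_pos()
env.move_linear(p-.09*zt(q),velocity=.12)
snap('w16')
env.movep(np.array([.62,.0,.14]),Q(52,0))
c,p,q=snap('w17');print(env.read_clock()-t,env.read_clock(),env.read_contact_force())
cv2.imwrite('pics/w17a.png',cv2.cvtColor(cv2.resize(c["image"][60:240,160:380],None,fx=3.3,fy=3.3,interpolation=cv2.INTER_CUBIC),cv2.COLOR_RGB2BGR))
```

```text
0.9 [0.8908 0.1093] [ 2.5 -0.5  2.1]
0.7 [0.6977 0.1091] [3.5 2.6 2.1]
0.5 [0.5051 0.1092] [ 4.7  3.6 -0.8]
0.3 [0.3118 0.1092] [ 5.9  4.2 -1.4]
0.12 [0.1364 0.1092] [ 4.   2.8 -2.3]
0.01 [0.0332 0.1093] [ 4.5  1.  -8.5]
4.6834000000000024 32.2167 [ 1.44403925 -1.16383124  0.39927601]
```

View pics/w16.png

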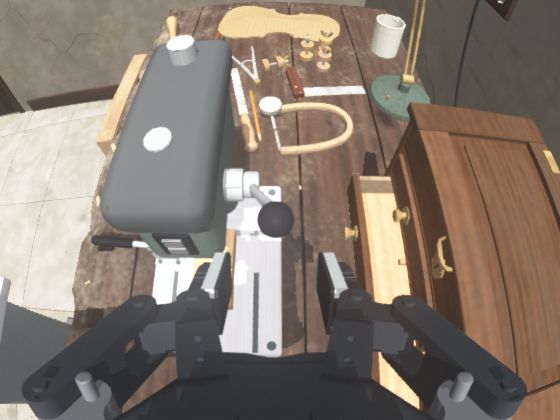

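View pics/w17a.png

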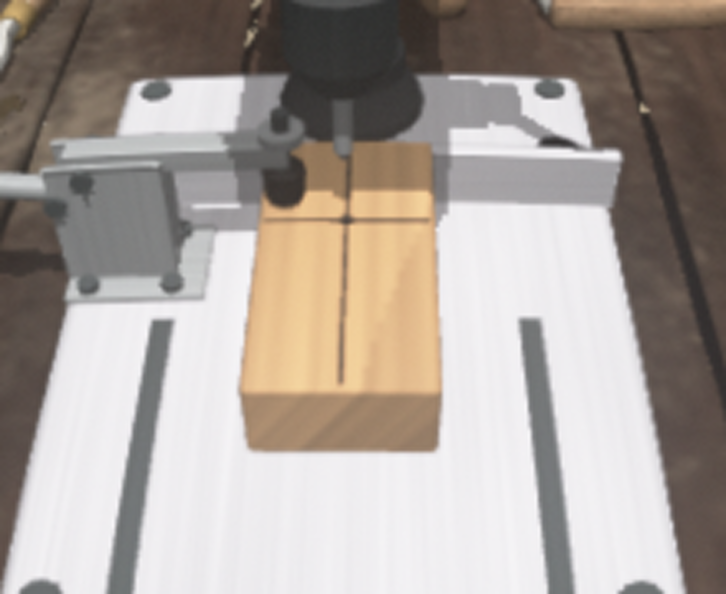

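Run:
```python
from h import *
import pickle
c,p,q=pickle.load(open('w17.pkl','rb'))
B=lambda x,y:(160+(x+.5)/3.3-.5,60+(y+.5)/3.3-.5)
print('tip',wplane(c,p,q,[B(344,155)],.08),'cross',wplane(c,p,q,[B(347,219),B(350,155),B(341,382),B(264,219),B(430,220)],.055))
env.close_job()
```

```text
tip [[0.61080072 0.21013594 0.08      ]] cross [[0.61138105 0.20841873 0.055     ]
 [0.61170608 0.24332103 0.055     ]
 [0.61105776 0.13789517 0.055     ]
 [0.58427397 0.20874284 0.055     ]
 [0.63834783 0.20812831 0.055     ]]
the job is handed in; nothing more can be done
```

The job is done and handed in at about 32 s on the robot's clock. I laid the marked block cross up on the drill table and slid it end-on to the fence. I then closed the toggle clamp and pulled the feed lever down until the point touched the cross, and let the lever rise again.

**Block setting:** the last wrist picture puts the cross about 0.6 mm to the right of the drill point and about 1.7 mm short of it front to back. Earlier pictures gave between -1.0 and +3.6 mm front to back, because that reading is coarse from low in front. The block measured square to the fence within about 0.5°.

**Clamp:** the handle reached its stop at about 8°. A second, firmer push (about 17 N) moved it only a fraction of a millimetre further.

**Point touch:** I saw this in the wrist picture, where the bit sits on the cross. The force stop I had set did not trigger, because the ball slipped a few millimetres in the grip. The tool's apparent 1.09 rad therefore overstates the lever angle. The slip fits the lever stalling at about 1.05 rad, where the point touches.

**After the rise:** the last pictures show the lever back up, the bit clear, and the block still clamped against the fence. The robot is clear of everything. I did not touch the drilled block or the other things on the bench.

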